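# Vent the test rig, re-set its valve two turns open and hold it for the gland nut

## Robot

A 6-joint arm with a two-finger parallel gripper is mounted at the origin on a cart in front of the work surface, level with it; the furniture and walls round the work are solid. World frame = base frame: x ahead of the robot, y to its left, z up, the work surface at z = 0. Lengths are in mm, angles in rad, forces in N, time in s.
With the tool pointing down it reaches from about 300 to 775 mm from the base axis. Payload 14.6 kg.
Tool frame: the origin (TCP) lies at the very end of the fingers, on their centre line; the grasp point (between the pads) lies 19 mm behind it; z points along the fingers, y is the line along which they close (so a half turn about z gives the same grasp; the last joint's range is limited). The gripper opens to 94 mm and grips with 3 to 60 N. Pads are 16 mm wide; open, the fingers measure 119 mm over their backs; the gripper's body (75 mm by 177 mm) begins 78 mm behind the grasp point.
Start: joints at [-1.361, 0.3, 1.521, -0, 1.321, -0.067], TCP at [150.297, -529.056, 205.446] pointing down, gripper open.
Joint ranges: [-3.03, 3.03], [-0.79, 2.21], [0.23, 2.52], [-1.04, 4.18], [0, 3.07], [-2.55, 2.55]. Speed limits (rad/s): [2.22, 2.22, 2.57, 3.14, 3.14, 3.14].

## Interface

Orientations are given as [roll, pitch, yaw] about the fixed x, y, z axes, in that order (R = Rz(yaw) Ry(pitch) Rx(roll)).
In Python, from cell import manip, optics gives the robot as it stands.
- The arm moves only by the shell command python3 -m crank 'ROWS' [FORCE]. ROWS is JSON, a list of rows, each a list of 7 numbers: the opening in per cent of the stroke, from 0 (shut) to 100 (fully open), then the shift along the tool's x, y, z in mm, then the turn, a rotation vector about the tool's x, y, z in rad. A call has 1 to 10 rows; each row is the pose to reach, as a shift and turn from the pose commanded when the call began, along the tool's axes at that moment; what a row does not reach only later rows make up. A row lasts 1/10 s, in which the tool goes at most 50 mm and 8.59 degrees, less where a joint would pass 70% of its speed; a pose out of reach is approached as far as the arm can. A call with a gripper value outside its range is refused whole. The fingers move at their own pace and stop on an object; FORCE is the grip in N (left out, the last holds). Time passes only in rows, so rows that repeat a pose let the fingers close. It gives the time, the measured TCP pose, the force, the opening and the grip force at its end, in the units of the state.
- manip.read_state(): the state, without advancing time (a new reading comes with each control period).
- optics.camera(name): name is "scene" or "top"; returns (picture, depth): 384x512x3 uint8, red, green, blue; 384x512 float32, mm along the optical axis (not along the pixel's ray), 0 where there is no reading.
- optics.calibration(name): a dict with "camera_matrix" (3x3 intrinsics, pixels), "R" (3x3) and "t" (3): a world point X has camera coordinates R X + t. Camera axes: x right, y down, z forward; pixel columns grow to the right and rows downward; lengths in mm; the calibration is good to about 2 mm. A picture is of the moment at which its call begins. calibration takes no time and is no camera call.
- manip.sign_off(): hands the job in; it is judged then, once.
The state is a dict: "clock": time; "joints": joint angles; "qd": joint speeds; "effort": joint torques, N m; "eef_pos": TCP position; "eef_rot": TCP orientation; "wrist_force": force on the tool from outside, world axes, zero at the start; "moment": the same for the moment, N m; "finger_gap": finger opening in mm; "finger_force": force on a finger pad.
Only numpy, scipy, OpenCV 4.12 (cv2) and the standard library are available. Lean on these libraries where they do the work, as an engineer would, in place of code of your own. Each camera call takes 0.05 s, during which the arm holds its last target. There are 200 camera calls.

## Task

I am about to nip up the gland nut on this little test rig's valve: first vent the rig by pushing its sprung vent plunger fully down and keeping it down for a second, then let it spring back. Next take the revolving handle on the handwheel, close the valve to its stop (clockwise from above) and back it off exactly two turns. Finish while still gripping the handle there so that the wheel cannot turn under my spanner, and leave the other things on the bench where they are.

Things in the scene. Friction and masses are not known exactly. Their poses are not given: they have to be found in the camera images.
- rig: Test rig: heavy grey base plate, 175 x 320 mm, that does not move, with a pipe carrying a valve and a vent, a gauge in front and a lying steel cylinder behind. Origin: centre of the underside, on the worktop; z up, y along the pipe, -x the gauge side. Valve axis: vertical at x -20, y +50 mm; vent axis: x -20, y -80 mm. All but wheel, stem, handle and plunger is below 135 mm.
- wheel_center (a point): Point on the handwheel's vertical axis at the top of its hub, 158 mm above the worktop; fixed to the rig. The wheel is cast aluminium, 103 mm across, the top of its rim 153.5 mm above the worktop. A threaded stem, 11 mm thick, sticks up out of the hub: 2 mm with the valve shut and 4 mm more for each turn open.
- handwheel (a joint): Wheel angle, rad: 0 = shut, hard on its stop; grows as it opens, counter-clockwise from above, 6.283 a turn, up to 18.85. Starts 0.4 to 1.2 turns open. At 0 the handle stands straight to +x of the axis in the rig's frame; at angle a it stands a further round counter-clockwise. The wheel stays where it is left; turning takes 0.1 N m (2 to 4 N at the handle).
- crank_grip: Revolving handle of the handwheel: black upright cylinder, 20 mm in diameter and 54 mm tall, that spins freely about its own axis, so that a closed gripper can carry it round without turning. Its axis is 45 mm from the wheel's axis. Origin: centre of its underside, 157.5 mm above the worktop (its top at 211.5 mm), z up.
- vent_top (a point): Centre of the top of the vent plunger's round flat head (27 mm across, upright, 142 mm above the worktop when not pushed); moves down with the plunger.
- vent_plunger (a joint): How far the vent plunger is pushed down, in m: 0 = up, 0.012 = fully down on its stop. Its spring pushes back with 3 N at the start and 8 N at the end of the stroke.
- spanner: Steel open-ended spanner, 150 mm long, lying loose to the +y side of the rig; bystander. Origin: centre of its underside.
- glass_beaker: Small glass beaker, 66 x 57 x 69 mm, standing loose to the -y side of the rig; bystander. Origin: centre of its underside.
- red_cap_vial: Plastic vial with screw cap, 32 x 32 x 75 mm, standing loose to the -y side of the rig; bystander. Origin: centre of its underside.
- black_tape: Roll of tape, 51 x 48 x 19 mm, lying loose in front of the rig; bystander. Origin: centre of its underside.
- small_screwdriver: Small screwdriver, 17 x 130 x 17 mm, lying loose in front of the rig; bystander. Origin: centre of its underside.

How it is judged (in metres and radians):
On the way, in this order (a step that is already met when the one before it is completed fails the run):
1. the vent plunger is fully down (at least 10.5 of its 12 mm) and kept there (value of joint vent_plunger above 0.0105 m), for 0.6 s.
2. the plunger is let go and the valve is closed to its stop (within 0.1 rad) (value of joint handwheel below 0.1 rad and value of joint vent_plunger below 0.003 m), for 0.1 s.
At the end, for the whole second after the job is handed in: The handwheel stands two turns (12.57 rad) open from its stop, within 0.3 rad, and is still; the fingers grip the revolving handle (more than 4 N); the vent plunger is up again (value of joint handwheel between 12.27 and 12.87 rad and velocity of joint handwheel between -0.1 and 0.1 rad/s and contact force between the fingers and crank_grip above 4 N and value of joint vent_plunger below 0.003 m); the arm keeps its last pose, push and grip.
It fails at once if a bystander is pushed more than 3 cm away or knocked over (distance of any of spanner, glass_beaker, red_cap_vial, black_tape, small_screwdriver from where it was at the start of the episode above 0.03 m or angle between any of glass_beaker, red_cap_vial's own z axis and vertical above 0.6 rad).
It also fails if it takes over 67 s, if anything falls off the work surface, if the arm or the gripper's body presses on something with over 40 N, if the wrist force passes 120 N, or if a joint passes its speed limit or range.

## Working session

There is one attempt and no reset: what is moved stays moved. The work goes in short steps, Python scripts to look and compute and a shell command to move; the robot and the scene stay as the last step left them, time stands still between calls to the robot, and variables do not carry over. Pictures are saved under pics/ and viewed, at most 10 in all, crops included, and the job is handed in when it is done.

```bash
mkdir -p pics; ls; python3 - <<'E'
from cell import manip, optics
import cv2,numpy as np
for n in("scene","top"):
    p,d=optics.camera(n); cv2.imwrite(f"pics/{n}0.png",p[:,:,::-1]); np.savez(f"{n}0.npz",p=p,d=d)
    c=optics.calibration(n); print(n,np.round(np.array(c["camera_matrix"]),1).tolist(),np.round(c["R"],3).tolist(),np.round(c["t"],1))
print(manip.read_state())
E
```

```text
pics
scene [[448.4, 0.0, 251.7], [0.0, 448.4, 192.8], [0.0, 0.0, 1.0]] [[-0.772, -0.635, -0.008], [-0.333, 0.416, -0.846], [0.541, -0.651, -0.533]] [446.5 264.5 856.5]
top [[382.2, 0.0, 249.8], [0.0, 382.2, 195.0], [0.0, 0.0, 1.0]] [[0.022, -1.0, 0.006], [-0.996, -0.022, -0.085], [0.085, -0.004, -0.996]] [  24.2  550.4 1012.8]
{'clock': 0.1, 'joints': array([-1.36060904e+00,  3.00393947e-01,  1.52149877e+00, -5.44723632e-06,
        1.32070508e+00, -6.66197521e-02]), 'qd': array([-2.06073229e-04, -1.77593140e-03, -2.88220501e-03,  7.52928318e-04,
        5.51162126e-05,  1.19825137e-03]), 'effort': array([ 1.88361249e-03, -5.32642615e+01, -3.53279936e+01,  7.09860865e-02,
        2.34930374e-02, -5.85734460e-05]), 'eef_pos': array([ 150.24460953, -528.84303898,  204.96346955]), 'eef_rot': array([-3.14058939e+00, -6.16482706e-05,  2.76808356e-01]), 'wrist_force': array([-0.08385054,  0.3877315 ,  0.80044549]), 'moment': array([0.0244451 , 0.00376015, 0.03452029]), 'finger_force': 0.0, 'finger_gap': 94.27262368228202}
```

View pics/top0.png

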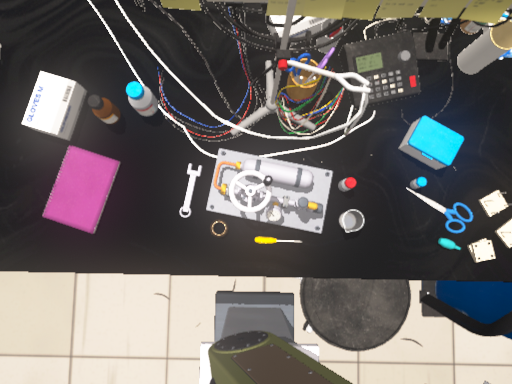

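View pics/scene0.png

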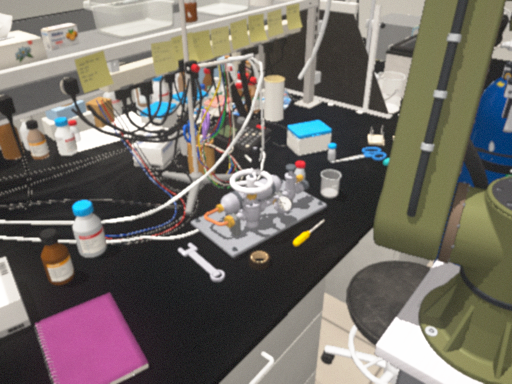

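The top view shows the rig at about (270,190), the wheel at (250,191), the handle at about (266,180) and the spanner to the left. The scene view shows the wheel at (250,181). I'll zoom into both next.

```bash
cat > h.py <<'E'
from cell import manip, optics
import cv2,numpy as np
def ray(n,u,v):
    c=optics.calibration(n);K,R,t=[np.array(c[k]) for k in("camera_matrix","R","t")]
    return -R.T@t, R.T@np.linalg.inv(K)@[u,v,1]
def onz(n,u,v,z):
    o,d=ray(n,u,v);return o+d*(z-o[2])/d[2]
def proj(n,X):
    c=optics.calibration(n);K,R,t=[np.array(c[k]) for k in("camera_matrix","R","t")]
    q=K@(R@np.array(X)+t);return q[:2]/q[2]
E
python3 - <<'E'
from h import *
a=np.load("top0.npz")["p"][140:240,195:345,::-1];b=np.load("scene0.npz")["p"][150:260,180:330,::-1]
cv2.imwrite("pics/tz.png",cv2.resize(a,None,fx=5.3,fy=5.3,interpolation=cv2.INTER_CUBIC))
cv2.imwrite("pics/sz.png",cv2.resize(b,None,fx=5.3,fy=5.3,interpolation=cv2.INTER_CUBIC))
E
```

```text
(no output)
```

View pics/tz.png

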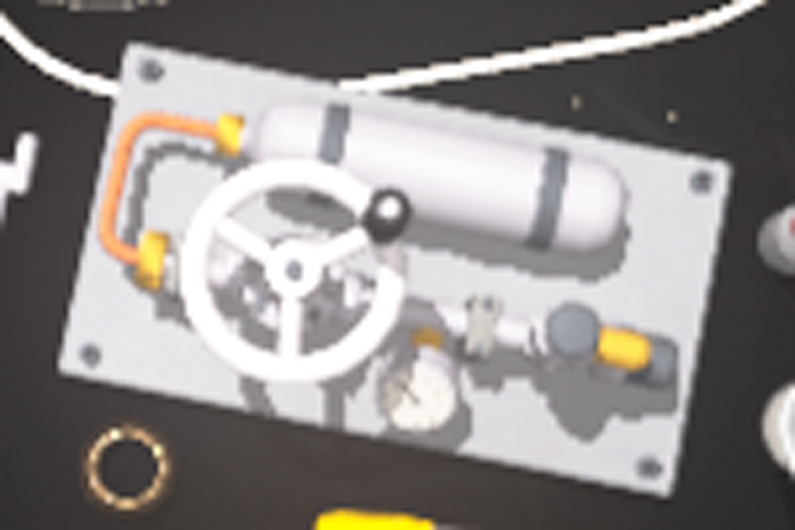

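View pics/sz.png

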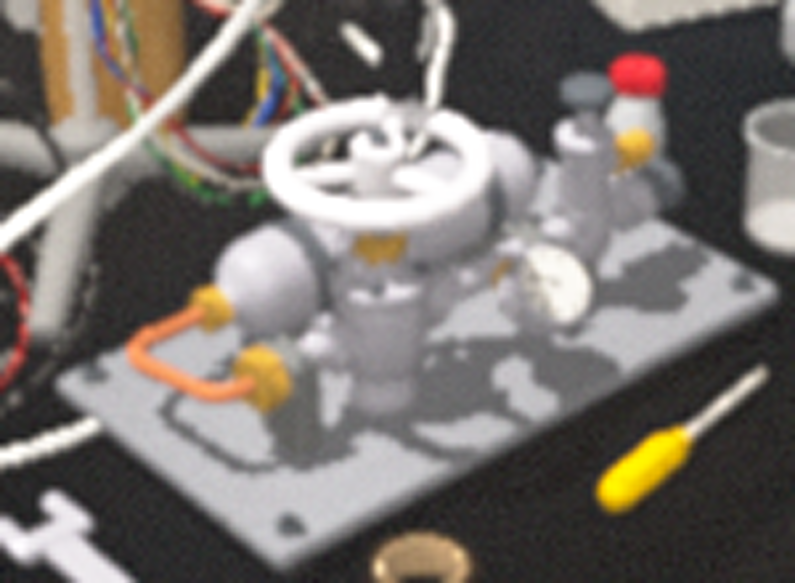

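The top crop shows the stem at (295,270), the handle top at (388,212) and the vent head at (573,328), plus clear plate corners. The scene crop shows the wheel, and the vent head at (586,92). Next I'll compute positions.

```bash
python3 - <<'E'
from h import *
T=lambda x,y:((x+.5)/5.3-.5+195,(y+.5)/5.3-.5+140)
S=lambda x,y:((x+.5)/5.3-.5+180,(y+.5)/5.3-.5+150)
st=onz("top",*T(295,270),163);ha=onz("top",*T(388,211),211.5);ve=onz("top",*T(573,328),142)
rim=onz("top",*T(293,270),153.5)
print("stem",st,"rim",rim,"handle",ha,"vent",ve)
print("scene vent",onz("scene",*S(586,90),142),"rim",onz("scene",*S(378,165),152))
C=[onz("top",*T(*c),12)[:2] for c in((130,42),(733,163),(672,495),(60,375))]
print(np.round(C,1),np.mean(C,0))
C=np.array(C)
for i in range(4): print(np.linalg.norm(C[i]-C[i-1]))
y=(C[0]+C[3]-C[1]-C[2]);print("plate y yaw",np.arctan2(y[1],y[0])-np.pi/2)
w=st[:2]-ve[:2];yaw=np.arctan2(w[1],w[0])-np.pi/2;print("pipe yaw",yaw,np.linalg.norm(w))
h=(ha-st)[:2];print("r",np.linalg.norm(h),"angle/turns",((np.arctan2(h[1],h[0])-yaw)%(2*np.pi))/(2*np.pi))
x=lambda y:np.array([[np.cos(y),-np.sin(y)],[np.sin(y),np.cos(y)]])
o=np.mean(C,0)
for a in(yaw,):print("pred wheel",o+x(a)@[-20,50],"vent",o+x(a)@[-20,-80])
# depth
d=np.load("top0.npz")["d"]
for n,(u,v) in dict(vent=T(573,328),hub=T(290,262),han=T(388,205)).items():
    o_,dd=ray("top",u,v);print(n,o_+dd*d[int(round(v)),int(round(u))])
# highest points around
vv,uu=np.mgrid[90:250:1,180:360:1];c=optics.calibration("top")
o_,_=ray("top",0,0);K=np.array(c["camera_matrix"]);R=np.array(c["R"])
P=o_+(np.stack([uu,vv,np.ones_like(uu)],-1)@(np.linalg.inv(K).T)@R)*d[90:250,180:360,None]
m=(P[...,2]>60)&(d[90:250,180:360]>0)
for x0 in range(300,700,40):
  print(x0,[int(P[...,2][m&(P[...,0]>=x0)&(P[...,0]<x0+40)&(P[...,1]>=y0)&(P[...,1]<y0+50)].max(initial=0)) for y0 in range(-300,250,50)])
E
```

```text
stem [548.47683059  35.88902657 163.        ] rim [549.37909052  36.73735952 153.5       ] handle [569.51828652  -2.370522   211.5       ] vent [526.96830685 -90.52210861 142.        ]
scene vent [522.93182245 -85.94283679 142.        ] rim [544.58438106  41.65976078 152.        ]
[[ 680.8  123.9]
 [ 624.2 -191.6]
 [ 451.5 -160.8]
 [ 506.1  155. ]] [565.64645051 -18.3878573 ]
177.45475406159696
320.5747037758685
175.44041963315908
320.5070607743824
plate y yaw -0.1745495493314242
pipe yaw -0.16853339625281638 128.22788968285172
r 43.66389726733107 angle/turns 0.8568487672195355
pred wheel [554.31664917  34.25846832] vent [532.51087748 -93.89966962]
vent [527.05459358 -90.69530481 140.78988473]
hub [552.12929688  38.17668949 161.58050666]
han [572.0249393   -2.3136655  211.73355618]
300 [0, 0, 0, 0, 0, 0, 0, 0, 0, 0, 0]
340 [0, 0, 0, 0, 0, 0, 0, 0, 0, 0, 0]
380 [0, 0, 0, 0, 0, 0, 0, 0, 0, 0, 0]
420 [0, 69, 0, 0, 0, 0, 0, 0, 0, 0, 0]
460 [0, 70, 0, 0, 0, 82, 152, 0, 0, 0, 0]
500 [0, 70, 73, 141, 144, 155, 159, 156, 0, 0, 0]
540 [0, 79, 0, 76, 74, 213, 212, 156, 78, 0, 0]
580 [0, 78, 0, 80, 83, 81, 156, 156, 68, 0, 0]
620 [0, 0, 0, 298, 257, 79, 81, 76, 0, 0, 0]
660 [0, 129, 354, 331, 251, 192, 145, 0, 0, 0, 0]
```

```bash
python3 -m crank '[[0,120,-80,0,0,0,0],[0,160,-107,0,0,0,0.1],[0,200,-134,0,0,0,0.2],[0,240,-160,0,0,0,0.277],[0,280,-187,0,0,0,0.277],[0,320,-214,0,0,0,0.277],[0,360,-240,0,0,0,0.277],[0,400,-267,0,0,0,0.277],[0,481,-321,5,0,0,0.277],[0,481,-321,5,0,0,0.277]]' 30
```

```text
clock: 1.1
eef_pos: [475.4, -146.5, 202.6]
eef_rot: [3.142, 0.0, -0.0]
wrist_force: [-0.5, 0.3, -0.2]
finger_gap: 17.8
finger_force: 0.0
```

```bash
python3 -m crank '[[0,30,-35,5,0,0,0],[0,48,-57,15,0,0,0],[0,48,-57,20,0,0,0],[0,48,-57,20,0,0,0],[0,48,-57,20,0,0,0]]'; python3 - <<'E'
from h import *
s=manip.read_state();print(s["eef_pos"],s["finger_gap"])
ims=[]
for n in("scene","top"):
    p,d=optics.camera(n);np.savez(f"{n}1.npz",p=p,d=d)
    u,v=proj(n,s["eef_pos"]);print(n,u,v,"vent pred",proj(n,[525,-88.5,142]))
    x,y=int(u)-45,int(v)-50; print(x,y);ims.append(cv2.resize(p[y:y+100,x:x+90,::-1],None,fx=4.4,fy=4.4,interpolation=cv2.INTER_CUBIC))
cv2.imwrite("pics/a1.png",np.hstack(ims))
E
```

```text
clock: 1.6
eef_pos: [522.1, -92.1, 182.8]
eef_rot: [3.142, 0.0, -0.001]
wrist_force: [0.9, 0.8, -0.6]
finger_gap: 0.3
finger_force: 0.0
[522.06747725 -92.1224981  182.78992233] 0.26145122432030854
scene 292.5241811133978 151.16081536810273 vent pred [290.07586083 165.94066281]
247 101
top 305.94410091536594 202.42072621054874 vent pred [301.85647394 202.2815737 ]
260 152
```

View pics/a1.png

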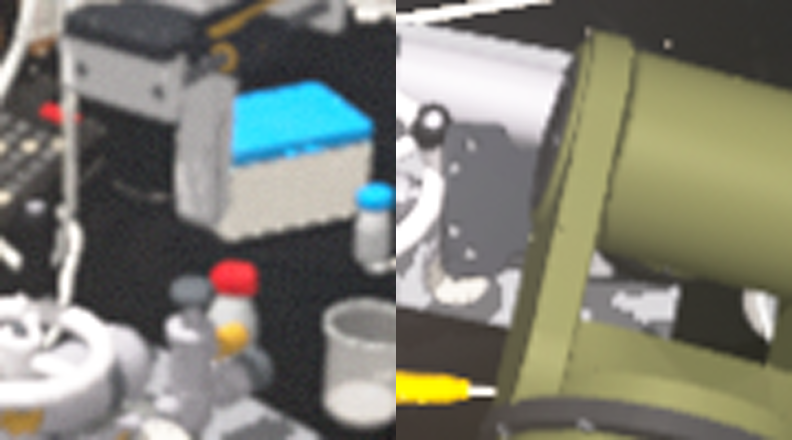

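The scene view shows the closed fingertips at about pixel (207,222) of the crop, which matches the predicted TCP. They sit above and slightly behind the vent head at (190,290). The top view is blocked by the arm. I'll press down in steps.

```bash
python3 -m crank '[[0,3,-4,10,0,0,0],[0,3,-4,30,0,0,0],[0,3,-4,36,0,0,0],[0,3,-4,40,0,0,0],[0,3,-4,43,0,0,0],[0,3,-4,46,0,0,0],[0,3,-4,46,0,0,0]]'
```

```text
clock: 2.4
eef_pos: [525.5, -87.5, 136.9]
eef_rot: [3.141, -0.0, -0.0]
wrist_force: [-2.7, -0.1, 4.7]
finger_gap: 0.5
finger_force: 2.4
```

```bash
python3 -m crank '[[0,0,0,3,0,0,0],[0,0,0,6,0,0,0],[0,0,0,8,0,0,0],[0,0,0,9,0,0,0],[0,0,0,9,0,0,0],[0,0,0,9,0,0,0],[0,0,0,9,0,0,0]]'
```

```text
clock: 3.1
eef_pos: [525.9, -87.6, 129.5]
eef_rot: [3.141, -0.002, -0.0]
wrist_force: [-8.4, 0.8, 18.6]
finger_gap: 0.3
finger_force: 9.1
```

```bash
python3 -m crank '[[0,0,0,0,0,0,0],[0,0,0,0,0,0,0],[0,0,0,0,0,0,0],[0,0,0,0,0,0,0],[0,0,0,0,0,0,0],[0,0,0,0,0,0,0],[0,0,0,0,0,0,0],[0,0,0,0,0,0,0],[0,0,0,0,0,0,0],[0,0,0,0,0,0,0]]'; python3 -m crank '[[0,0,0,-5,0,0,0],[0,0,0,-12,0,0,0],[0,0,0,-30,0,0,0],[45,0,0,-60,0,0,0],[45,0,0,-90,0,0,0],[45,0,0,-110,0,0,0],[45,0,0,-110,0,0,0]]'; python3 - <<'E'
from h import *
s=np.load("scene0.npz")["p"];g=cv2.cvtColor(s,cv2.COLOR_RGB2GRAY)
for X in([547,39,160],[569,-3,211.5],[569,-3,157.5]): print(proj("scene",X))
t=optics.camera("scene")[0][125:210,215:310,::-1]
cv2.imwrite("pics/b.png",cv2.resize(cv2.convertScaleAbs(t,alpha=1.8,beta=20),None,fx=6,fy=6,interpolation=cv2.INTER_CUBIC))
E
```

```text
clock: 4.1
eef_pos: [525.8, -87.5, 129.5]
eef_rot: [3.141, -0.002, -0.0]
wrist_force: [-9.0, 1.8, 18.3]
finger_gap: 0.5
finger_force: 9.1
clock: 4.8
eef_pos: [526.5, -87.7, 240.4]
eef_rot: [3.14, -0.005, -0.0]
wrist_force: [0.3, 0.6, 0.3]
finger_gap: 28.8
finger_force: 0.0
[250.8093414  176.97599108]
[254.75775377 148.054019  ]
[254.86544935 168.17582475]
```

View pics/b.png

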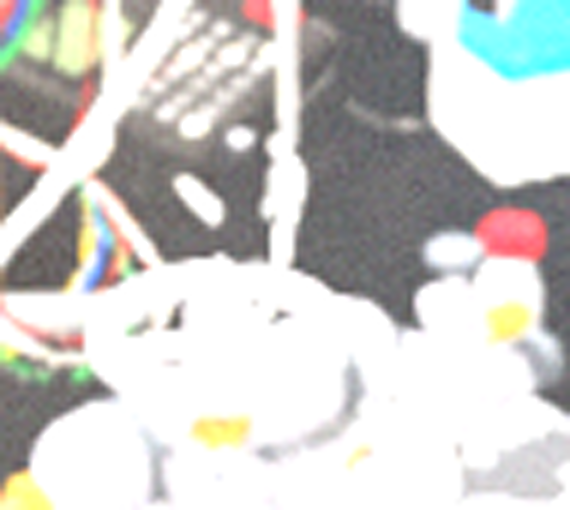

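```bash
python3 -m crank '[[45,20,-43,0,0,0,0],[45,41,-88,0,0,0,0],[45,41,-88,10,0,0,0],[45,41,-88,22,0,0,0],[45,41,-88,34,0,0,0],[45,41,-88,45,0,0,0],[45,41,-88,45,0,0,0]]'
```

```text
clock: 5.55
eef_pos: [565.6, -0.3, 190.6]
eef_rot: [-3.141, 0.003, -0.002]
wrist_force: [0.4, 0.6, 0.4]
finger_gap: 41.9
finger_force: 0.0
```

```bash
python3 -m crank '[[45,2,0,10,0,0,0],[45,2,0,20,0,0,0],[45,2,0,24,0,0,0],[45,2,0,24,0,0,0],[20,2,0,24,0,0,0],[10,2,0,24,0,0,0],[10,2,0,24,0,0,0],[10,2,0,24,0,0,0],[10,2,0,24,0,0,0],[10,2,0,24,0,0,0]]' 15
```

```text
clock: 6.55
eef_pos: [568.8, -0.1, 169.1]
eef_rot: [3.14, -0.001, -0.001]
wrist_force: [0.4, -4.4, 0.6]
finger_gap: 19.6
finger_force: 14.9
```

```bash
cat > tab.py <<'E'
import sys,numpy as np
# handle offset rows (tool dx,dy) from th0 in steps, r=45
th0,step,n=map(float,sys.argv[1:4]); r=45
f=lambda t:r*np.array([np.cos(np.radians(t)),-np.sin(np.radians(t))])
print([np.round(f(th0+step*(i+1))-f(th0),1).tolist() for i in range(int(n))])
E
python3 tab.py -61 -20 10
```

```text
[[-14.8, 5.1], [-30.4, 4.8], [-45.0, -0.8], [-56.8, -11.0], [-64.4, -24.7], [-66.8, -40.1], [-63.8, -55.5], [-55.8, -68.9], [-43.6, -78.7], [-28.9, -83.8]]
```

```bash
python3 -m crank '[[10,-7.5,3.2,0,0,0,0],[10,-14.8,5.1,0,0,0,0],[10,-22.6,5.6,0,0,0,0],[10,-30.4,4.8,0,0,0,0],[10,-30.4,4.8,0,0,0,0],[10,-30.4,4.8,0,0,0,0]]' 30
```

```text
clock: 7.15
eef_pos: [537.8, -8.7, 169.2]
eef_rot: [3.134, 0.0, -0.002]
wrist_force: [-4.8, -33.0, 3.5]
finger_gap: 19.0
finger_force: 30.1
```

```bash
python3 -m crank '[[10,0,2,0,0,0,0],[10,0,4,0,0,0,0],[10,0,4,0,0,0,0],[10,0,4,0,0,0,0]]'
```

```text
clock: 7.55
eef_pos: [538.0, -9.4, 169.1]
eef_rot: [3.14, -0.0, -0.001]
wrist_force: [-3.1, -9.7, 1.7]
finger_gap: 19.1
finger_force: 30.0
```

```bash
python3 tab.py -103 -10 8
```

```text
[[-7.5, -2.4], [-14.4, -6.1], [-20.6, -10.9], [-25.8, -16.8], [-30.0, -23.4], [-32.9, -30.7], [-34.5, -38.4], [-34.8, -46.2]]
```

```bash
python3 -m crank '[[10,-7.5,-1.1,0,0,0,0],[10,-14.4,-4.8,0,0,0,0],[10,-20.6,-9.6,0,0,0,0],[10,-25.8,-15.5,0,0,0,0],[10,-30,-22.1,0,0,0,0],[10,-32.9,-29.4,0,0,0,0],[10,-34.5,-37.1,0,0,0,0],[10,-34.8,-44.9,0,0,0,0],[10,-34.8,-44.9,0,0,0,0],[10,-34.8,-44.9,0,0,0,0]]'
```

```text
clock: 8.55
eef_pos: [499.3, 37.5, 168.8]
eef_rot: [-3.141, 0.01, 0.001]
wrist_force: [-37.3, 2.8, 21.3]
finger_gap: 19.3
finger_force: 30.0
```

```bash
python3 -m crank '[[10,-2,0,0,0,0,0],[10,-4,0,0,0,0,0],[10,-4,0,0,0,0,0],[10,-4,0,0,0,0,0]]'
```

```text
clock: 8.95
eef_pos: [498.5, 37.2, 168.9]
eef_rot: [-3.141, 0.002, 0.0]
wrist_force: [-8.7, 2.6, 4.6]
finger_gap: 19.5
finger_force: 30.0
```

```bash
python3 tab.py -182.5 -15 10
```

```text
[[2.0, -11.6], [7.0, -22.2], [14.6, -31.2], [24.2, -38.0], [35.2, -42.0], [46.9, -43.0], [58.5, -41.0], [69.1, -36.0], [78.1, -28.4], [84.9, -18.8]]
```

```bash
python3 -m crank '[[10,0.8,-11.6,0,0,0,0],[10,5.8,-22.2,0,0,0,0],[10,13.4,-31.2,0,0,0,0],[10,23,-38,0,0,0,0],[10,34,-42,0,0,0,0],[10,45.7,-43,0,0,0,0],[10,57.3,-41,0,0,0,0],[10,67.9,-36,0,0,0,0],[10,67.9,-36,0,0,0,0],[10,67.9,-36,0,0,0,0]]'
```

```text
clock: 9.95
eef_pos: [568.5, 72.6, 168.8]
eef_rot: [3.141, -0.002, -0.0]
wrist_force: [0.8, -2.7, 3.2]
finger_gap: 19.6
finger_force: 30.0
```

```bash
python3 tab.py 56 -11 7
```

```text
[[6.7, 5.5], [12.1, 12.1], [16.3, 19.7], [18.9, 28.0], [19.8, 36.5], [19.2, 45.1], [16.8, 53.4]]
```

```bash
python3 -m crank '[[10,6.7,5.5,0,0,0,0],[10,12.1,12.1,0,0,0,0],[10,16.3,19.7,0,0,0,0],[10,18.9,28,0,0,0,0],[10,19.8,36.5,0,0,0,0],[10,19.2,45.1,0,0,0,0],[10,19.2,45.1,0,0,0,0],[10,19.2,45.1,0,0,0,0]]'
```

```text
clock: 10.75
eef_pos: [587.3, 27.1, 169.0]
eef_rot: [-3.141, -0.002, -0.001]
wrist_force: [4.4, 4.1, 2.8]
finger_gap: 19.8
finger_force: 30.0
```

```bash
python3 -m crank '[[10,-0.5,2,0,0,0,0],[10,-0.8,4,0,0,0,0],[10,-0.8,4,0,0,0,0],[10,-0.8,4,0,0,0,0]]'
```

```text
clock: 11.15
eef_pos: [587.0, 26.5, 169.0]
eef_rot: [-3.136, -0.004, 0.001]
wrist_force: [10.8, 24.6, 0.0]
finger_gap: 19.5
finger_force: 30.0
```

```bash
python3 tab.py -11 15 10; python3 tab.py 139 18 10;  python3 tab.py 319 18 10;python3 tab.py 499 18 10
```

```text
[[0.7, -11.7], [-1.6, -23.2], [-6.9, -33.8], [-14.7, -42.5], [-24.4, -49.0], [-35.6, -52.8], [-47.3, -53.5], [-58.8, -51.1], [-69.3, -45.9], [-78.1, -38.1]]
[[-7.5, 11.9], [-10.9, 25.6], [-9.9, 39.6], [-4.6, 52.7], [4.4, 63.5], [16.4, 70.9], [30.0, 74.4], [44.1, 73.4], [57.1, 68.1], [67.9, 59.0]]
[[7.5, -11.9], [10.9, -25.6], [9.9, -39.6], [4.6, -52.7], [-4.4, -63.5], [-16.4, -70.9], [-30.0, -74.4], [-44.1, -73.4], [-57.1, -68.1], [-67.9, -59.0]]
[[-7.5, 11.9], [-10.9, 25.6], [-9.9, 39.6], [-4.6, 52.7], [4.4, 63.5], [16.4, 70.9], [30.0, 74.4], [44.1, 73.4], [57.1, 68.1], [67.9, 59.0]]
```

```bash
python3 -m crank '[[10,2,-15.7,0,0,0,0],[10,-0.3,-27.2,0,0,0,0],[10,-5.6,-37.8,0,0,0,0],[10,-13.4,-46.5,0,0,0,0],[10,-23.1,-53,0,0,0,0],[10,-34.3,-56.8,0,0,0,0],[10,-46,-57.5,0,0,0,0],[10,-57.5,-55.1,0,0,0,0],[10,-68,-49.9,0,0,0,0],[10,-76.8,-42.1,0,0,0,0]]'
```

```text
clock: 12.15
eef_pos: [509.1, 65.1, 168.9]
eef_rot: [3.141, -0.002, -0.0]
wrist_force: [9.2, -3.7, 2.4]
finger_gap: 19.6
finger_force: 30.0
```

```bash
python3 -m crank '[[10,-7.5,11.9,0,0,0,0],[10,-10.9,25.6,0,0,0,0],[10,-9.9,39.6,0,0,0,0],[10,-4.6,52.7,0,0,0,0],[10,4.4,63.5,0,0,0,0],[10,16.4,70.9,0,0,0,0],[10,30,74.4,0,0,0,0],[10,44.1,73.4,0,0,0,0],[10,57.1,68.1,0,0,0,0],[10,67.9,59,0,0,0,0]]'
```

```text
clock: 13.15
eef_pos: [577.1, 5.4, 168.9]
eef_rot: [3.141, 0.001, -0.001]
wrist_force: [-6.9, 1.2, 11.1]
finger_gap: 19.5
finger_force: 30.0
```

```bash
python3 -m crank '[[10,7.5,-11.9,0,0,0,0],[10,10.9,-25.6,0,0,0,0],[10,9.9,-39.6,0,0,0,0],[10,4.6,-52.7,0,0,0,0],[10,-4.4,-63.5,0,0,0,0],[10,-16.4,-70.9,0,0,0,0],[10,-30,-74.4,0,0,0,0],[10,-44.1,-73.4,0,0,0,0],[10,-57.1,-68.1,0,0,0,0],[10,-67.9,-59,0,0,0,0]]'
```

```text
clock: 14.15
eef_pos: [508.9, 64.9, 168.9]
eef_rot: [3.141, -0.001, -0.0]
wrist_force: [10.4, -3.1, 2.1]
finger_gap: 19.6
finger_force: 30.0
```

```bash
python3 -m crank '[[10,-7.5,11.9,0,0,0,0],[10,-10.9,25.6,0,0,0,0],[10,-9.9,39.6,0,0,0,0],[10,-4.6,52.7,0,0,0,0],[10,4.4,63.5,0,0,0,0],[10,16.4,70.9,0,0,0,0],[10,30,74.4,0,0,0,0],[10,44.1,73.4,0,0,0,0],[10,57.1,68.1,0,0,0,0],[10,67.9,59,0,0,0,0]]'; python3 tab.py 679 10 3
```

```text
clock: 15.15
eef_pos: [577.0, 5.3, 168.8]
eef_rot: [3.141, 0.002, -0.001]
wrist_force: [-8.4, 2.4, 11.4]
finger_gap: 19.7
finger_force: 30.0
[[4.6, -6.3], [8.0, -13.4], [10.2, -20.9]]
```

```bash
python3 -m crank '[[10,2.5,-3.1,0,0,0,0],[10,4.6,-6.3,0,0,0,0],[10,8,-13.4,0,0,0,0],[10,10.2,-20.9,0,0,0,0],[10,10.2,-20.9,0,0,0,0],[10,10.2,-20.9,0,0,0,0],[10,10.2,-20.9,0,0,0,0],[10,10.2,-20.9,0,0,0,0]]'; python3 - <<'E'
from h import *
s=manip.read_state();print(s["qd"].round(4),s["wrist_force"],s["finger_force"])
ims=[]
for n,(x,y) in dict(scene=(180,110),top=(170,140)).items():
    p=optics.camera(n)[0];ims.append(cv2.resize(p[y:y+145,x:x+195,::-1],None,fx=2.05,fy=2.05))
cv2.imwrite("pics/f.png",np.hstack(ims))
E
```

```text
clock: 15.95
eef_pos: [587.2, 26.7, 168.9]
eef_rot: [-3.142, -0.0, -0.001]
wrist_force: [1.5, 1.5, 7.4]
finger_gap: 19.4
finger_force: 30.0
[ 0.0001 -0.0015  0.0002 -0.0019 -0.001  -0.0001] [1.54732571 1.51649639 7.4310106 ] 30.000616014003754
```

View pics/f.png

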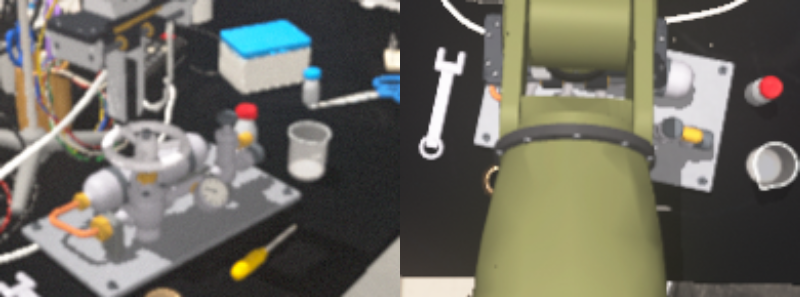

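The scene view shows the fingers on the handle at about (130,95) behind the wheel. The vent head is up at (225,118), and the beaker, vial, screwdriver and spanner haven't moved. The tool is back at the position where the valve hit its stop, exactly two turns later, with a 30 N grip.

```bash
python3 -c "from cell import manip; print(manip.sign_off())"
```

```text
the job is handed in; nothing more can be done
None
```

I vented the rig, closed the valve to its stop and backed it off two turns, then handed in with the fingers still gripping the handle at 30 N; no pass or fail verdict came back.

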